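# Clear the praline stirring plate and mesh its stirrer

## Task

Pick up the bench brush and with it sweep the three hardened praline chunks off the machine's copper plate into the crumb tray at its open side, then put the brush back down on the worktop, clear of the machine. Then fit the stirrer onto the plate's splined spindle: turn it until the splines mesh, slide it down and press the sprung collar fully home, and finish while still gripping the stirrer and pressing it down, without letting go. Touch the chunks with nothing but the brush, and leave the other things on the worktop where they are.

Things in the scene. Friction and masses are not known exactly. Their poses are not given: they have to be found in the camera images.
- machine: Fixed nut caramelising machine, turned up to 0.4 rad. Origin on the worktop under the spindle's axis; x points to its open, tray side. Copper plate 200 x 200 mm centred on the axis, top 90 mm above the worktop, with a steel rim 6 mm thick, 12 mm high on its -x, +y and -y edges, none on +x
- tray (a point): middle of the crumb tray's inner floor, 16 mm above the worktop. The tray adjoins the plate's open edge; axes as the machine's. Outside 120 mm along x (100 to 220 mm from the spindle's axis), 220 mm along y; walls 4 mm thick, tops 62 mm above the worktop
- plate (a point): point of the plate's top where the spindle's axis pierces it (90 mm above the worktop); axes as the machine's
- spindle_top (a point): top of the steel spindle, 35 mm above the plate, on its upright axis; turns with it. A core 17 mm across with four ribs, a plus sign from above: ribs along this point's x and y axes, 7 mm wide, 26 mm from tip to tip, rising 30 mm above the plate, then a 5 mm cone
- spindle (a joint): angle of the spindle about the upright axis relative to the machine, rad, anticlockwise from above; 0: ribs along the machine's axes. Stiff to turn (about 0.8 N m, geared motor), so turn the stirrer to suit it
- collar (a joint): sprung black collar, 44 mm across, around the spindle's foot: how far it is pushed down, m. 0: stands 7 mm proud of the plate; 0.007: flush with it. 4.5 N starts it, about 11 N makes it flush; when released it lifts the stirrer again
- stirrer: loose aluminium stirrer, about 0.25 kg, standing on its hub; origin at the centre of the hub's underside, z up. Octagonal hub about 44 mm across, 46 mm tall. Two scraper arms along +x and -x reach 75 mm from the axis, at most 17 mm high. Socket in the hub, 40 mm deep, open below. Fully home, its underside lies on the plate
- socket (a point): centre of the socket's mouth in the stirrer's underside; axes as the stirrer's. Four inner teeth on the diagonals leave a plus-shaped opening along x and y that goes over the spindle's ribs in any of four positions 90 degrees apart, with about 0.14 rad of play either way and 2 mm sideways
- stirrer_grip (a point): 70 mm above the stirrer's underside, inside its flat-sided grip: 44 mm along x, 18 mm thick along y, from 46 to 83 mm above the underside; grip it across y. Axes as the stirrer's
- brush: loose wooden bench brush, about 0.16 kg, standing on its bristles; origin under the middle of the bristles at their tips, x along its length with the handle towards -x, z up. Stiff bristles 120 mm long, 20 mm thick, 50 mm high. Handle out to x = -148 mm, 22 mm thick, 52 to 68 mm above the tips
- brush_grip (a point): 60 mm above the brush's origin, inside its wooden block: 130 mm long, 28 mm thick along y, from 49 to 71 mm above the bristle tips; grip it across y. Axes as the brush's
- chunk0: loose chunk of hardened praline, 22 x 18 x 14 mm, 15 g, on the copper plate between the spindle and the open side: 58 to 78 mm from the spindle's axis along the machine's x, within 46 mm of it along y; origin at the centre of its underside
- chunk1: loose chunk of hardened praline, 22 x 18 x 14 mm, 15 g, on the copper plate between the spindle and the open side: 58 to 78 mm from the spindle's axis along the machine's x, within 46 mm of it along y; origin at the centre of its underside
- chunk2: loose chunk of hardened praline, 22 x 18 x 14 mm, 15 g, on the copper plate between the spindle and the open side: 58 to 78 mm from the spindle's axis along the machine's x, within 46 mm of it along y; origin at the centre of its underside
- jar: closed glass jar of caramelised nuts, 70 mm across, 110 mm tall; bystander; origin at the centre of its underside
- cake_ring: steel cake ring, 72 mm across, 45 mm tall; bystander; origin at the centre of its underside
- cutter: small steel pastry cutter ring, 52 mm across, 30 mm tall; bystander; origin at the centre of its underside
- cup: white ceramic cup, 72 mm across, 70 mm tall; bystander; origin at the centre of its underside
- tart: round orange fruit tart, 72 mm across, 40 mm tall; bystander; origin at the centre of its underside
Mind the look-alikes: they are no part of the job. Of the things shaped like the stirrer, the aluminium one is meant.

How it is judged:
On the way, in this order (a step that is already met when the one before it is completed fails the run):
1. the brush is picked up (height (world z) of brush above 0.05 m and contact force between the fingers and brush above 1 N), for 0.1 s.
2. all three chunks lie in the crumb tray (x of chunk0 in the frame of machine between 0.1 and 0.22 m and y of chunk0 in the frame of machine between -0.11 and 0.11 m and height (world z) of each of chunk0, chunk1, chunk2 below 0.065 m and x of chunk1 in the frame of machine between 0.1 and 0.22 m and y of chunk1 in the frame of machine between -0.11 and 0.11 m and x of chunk2 in the frame of machine between 0.1 and 0.22 m and y of chunk2 in the frame of machine between -0.11 and 0.11 m), for 0.2 s.
3. the brush is back on the worktop, let go, clear of the machine (height (world z) of brush below 0.045 m and contact force between brush and machine below 0.1 N and contact force between the fingers and brush below 0.1 N), for 0.2 s.
4. the stirrer has meshed with the spindle and rests on the collar (z of stirrer in the frame of plate below 0.0085 m and horizontal distance between stirrer and plate below 0.004 m and angle between stirrer's own z axis and vertical below 0.08 rad), for 0.1 s.
At the end, for the whole second after the job is handed in: Through the last second the gripper holds the stirrer (over 4 N), meshed on the spindle (upright within 0.08 rad, centred within 4 mm), at rest, the collar pressed down over 5 of its 7 mm; all chunks lie in the crumb tray; the brush rests on the worktop, released, clear of the machine (all of step 2 and all of step 3 and all of step 4 and value of joint collar above 0.005 m and contact force between the fingers and stirrer above 4 N and linear speed of stirrer below 0.02 m/s); the arm keeps its last pose, push and grip.
It fails at once if a chunk is touched by the gripper or arm (contact force between any of the fingers, the arm and chunk0 above 0.3 N or contact force between any of the fingers, the arm and chunk1 above 0.3 N or contact force between any of the fingers, the arm and chunk2 above 0.3 N).
It fails at once if a chunk is touched by the stirrer (contact force between stirrer and chunk0 above 0.3 N or contact force between stirrer and chunk1 above 0.3 N or contact force between stirrer and chunk2 above 0.3 N).
It fails at once if another thing on the worktop is moved by more than 30 mm (distance of any of jar, cake_ring, cutter, cup, tart from where it was at the start of the episode above 0.03 m).
It also fails if it takes over 72 s, if anything falls off the work surface, if the arm or the gripper's body presses on something with over 40 N, if the wrist force passes 120 N, or if a joint passes its speed limit or range.

## Robot

A 7-joint arm with a two-finger parallel gripper is mounted at the origin on the work surface. World frame = base frame: x ahead of the robot, y to its left, z up, the work surface at z = 0. Lengths are in m, angles in rad, forces in N, time in s.
With the tool pointing down it reaches from about 0.425 to 0.95 m from the base axis. Payload 4.7 kg.
Tool frame: the origin (TCP) lies on the centre line of the jaws, within the pads' length; the fingertips stand robot.nose_length ahead of it and the grasp point (between the pads) lies 8 mm behind it (robot.nose_length is the distance from the TCP to the fingertips, in m); z points along the fingers, y is the line along which they close (so a half turn about z gives the same grasp; the last joint's range is limited). The gripper opens to 85 mm and grips with 20 to 120 N. Pads are 22 mm wide; open, the fingers measure 114 mm over their backs; the gripper's body (76 mm by 85 mm) begins 54 mm behind the grasp point. The pads swing forward as they close: fully open they stand 13 mm farther back than shut.
Start: joints at [1.202, 0.469, -0.049, 1.532, 0.024, 1.141, -0.082], TCP at [0.225, -0.636, 0.22] pointing down, gripper open.
Joint ranges: [-2.59, 2.59], [-0.33, 1.99], [-1.39, 1.29], [0.1, 2.45], [-1.04, 4.18], [0.21, 1.99], [-2.66, 2.66]. Speed limits (rad/s): [2.57, 2.57, 3.14, 3.14, 3.14, 3.14, 3.14].

## Interface

Orientations are given as [roll, pitch, yaw] about the fixed x, y, z axes, in that order (R = Rz(yaw) Ry(pitch) Rx(roll)).
In Python, from plant import robot gives the robot as it stands. Calls block until the motion is done:
- robot.goto(position, orientation): joint-space move of the TCP to a pose.
- robot.move_straight(position, vel=0.15, attitude=None, contact_N=None): straight line of the TCP; attitude=None keeps the orientation; vel is the mean speed in m/s. With contact_N (N) it stops when the force on the tool has changed by that much, and returns True; else False.
- robot.move_joints(angles): joint-space move.
- robot.grip(opening, strength=None): opening from 0.0 (shut) to 1.0 (fully open); strength is the grip in N (None keeps the last); returns when the fingers have stopped.
- robot.sleep(seconds).
- robot.inverse_kinematics(position, orientation): joint angles nearest the present ones, or None.
- robot.sense(): the state.
- robot.grab_frame(name): name is "scene" or "top"; returns a dict with "image" (480x640x3 uint8, red, green, blue), "range_z" (480x640 float32, m along the optical axis (not along the pixel's ray), 0 where there is no reading), "fx", "fy", "cx", "cy" (pixels), "R" (3x3) and "t" (3): a world point X has camera coordinates R X + t. Camera axes: x right, y down, z forward; pixel columns grow to the right and rows downward; lengths in m; the calibration is good to about 2 mm. A picture is of the moment at which its call begins.
A pose or a line that the arm cannot do raises robot.IKError and nothing moves.
- robot.close_job(): hands the job in; it is judged then, once.
The state is a dict: "t": time; "joint_pos": joint angles; "joint_velocities": joint speeds; "effort": joint torques, N m; "tcp_pos": TCP position; "tcp_rot": TCP orientation; "wrist_force": force on the tool from outside, world axes, zero at the start; "torque": the same for the moment, N m; "opening": opening from 0.0 (shut) to 1.0 (fully open); "gripper_force": force on a finger pad.
Only numpy, scipy, OpenCV 4.12 (cv2) and the standard library are available. Lean on these libraries where they do the work, as an engineer would, in place of code of your own. Each camera call takes 0.05 s, during which the arm holds its last target. There are 200 camera calls.

## Working session

There is one attempt and no reset: what is moved stays moved. The work goes in short steps, each a Python script; the robot and the scene stay as the last script left them, time stands still between calls to the robot, and variables do not carry over. Pictures are saved under pics/ and viewed, at most 10 in all, crops included, and the job is handed in when it is done.

```bash
ls; mkdir -p pics; python3 - <<'E'
from plant import robot
import cv2,numpy as np,pickle
s=robot.sense();print(s["t"],s["tcp_pos"],s["tcp_rot"],s["opening"],robot.nose_length)
d={}
for n in("scene","top"):
    f=robot.grab_frame(n);d[n]=f
    cv2.imwrite(f"pics/{n}0.png",f["image"][:,:,::-1]); print(n,f["fx"],f["cx"],f["cy"],-f["R"].T@f["t"],np.round(f["R"],3).tolist())
pickle.dump(d,open("f0.pkl","wb"))
E
```

```text
pics
0.0 [ 0.22478672 -0.63582975  0.21857216] [-3.13964685e+00  4.99341414e-05  3.39764763e-01] 1.0008192243475613 0.011
scene 462.07661338552094 316.42318660866084 237.85112274493773 [ 0.96686328 -0.12237338  0.98122585] [[0.247, 0.969, -0.011], [0.835, -0.218, -0.504], [-0.491, 0.115, -0.863]]
top 487.06173114366925 314.3571874791813 238.72483884055097 [ 0.35538743 -0.00694404  1.5177487 ] [[-0.005, -1.0, -0.001], [-0.996, 0.005, -0.084], [0.084, 0.001, -0.996]]
```

View pics/scene0.png

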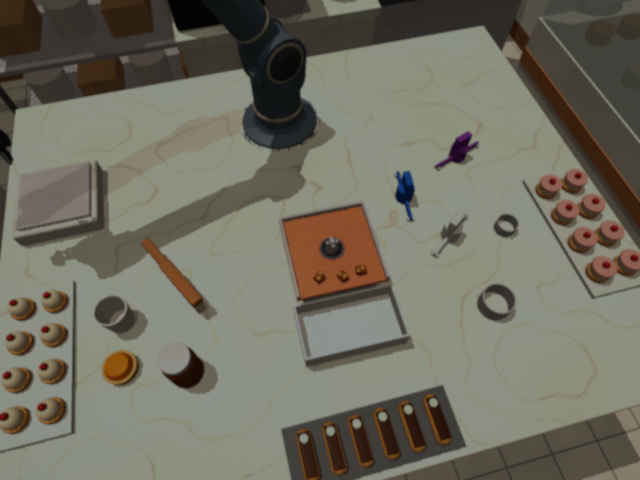

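View pics/top0.png

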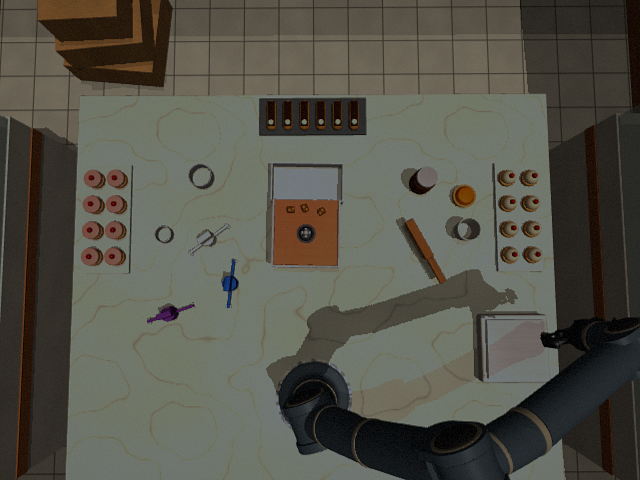

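The scene view shows the plate (335,250), the three chunks (320–361,270–277), the tray (352,325), the brush (172,272, handle to the upper left) and the aluminium stirrer (452,233). The top view has the spindle at (306,233), the chunks at (290,209), (304,208) and (321,211), the brush block at about (415,235) and the stirrer at (207,238).

```bash
cat > h.py <<'E'
import numpy as np,cv2,pickle
def cloud(f):
    v,u=np.mgrid[:480,:640]; z=f["range_z"]
    c=np.stack([(u-f["cx"])/f["fx"]*z,(v-f["cy"])/f["fy"]*z,z],-1)
    P=(c-f["t"])@f["R"]; P[z==0]=np.nan; return P
def ray(f,u,v,h):
    d=np.array([(u-f["cx"])/f["fx"],(v-f["cy"])/f["fy"],1.])@f["R"]; o=-f["R"].T@f["t"]
    return o+d*(h-o[2])/d[2]
def rect(xy):
    (c,(w,h),_)=r=cv2.minAreaRect(xy.astype(np.float32)); b=cv2.boxPoints(r)
    e=[b[1]-b[0],b[2]-b[1]]; e=max(e,key=lambda a:a@a)
    return np.round(c,4),sorted(np.round((w,h),4)),round(float(np.arctan2(e[1],e[0])),3)
E
python3 - <<'E'
from h import *
d=pickle.load(open("f0.pkl","rb"))
for n in d:
    f=d[n];P=cloud(f);X,Y,Z=P[...,0],P[...,1],P[...,2];hsv=cv2.cvtColor(f["image"],cv2.COLOR_RGB2HSV)
    H,S,V=cv2.split(hsv); print(n,"table z",np.nanmedian(Z[(X>.3)&(X<.8)&(abs(Y)<.5)]))
    box=lambda x0,x1,y0,y1:(X>x0)&(X<x1)&(Y>y0)&(Y<y1)
    cop=((H<14)|(H>172))&(S>120)
    m=cop&box(.25,.75,-.15,.25)&(abs(Z-.09)<.006); print("plate",m.sum(),rect(P[m][:,:2]),np.median(Z[m]))
    # chunks
    m=cop|(S>100); m=m&box(.3,.8,-.15,.25)&(Z>.097)&(Z<.112)
    k,l,st,ce=cv2.connectedComponentsWithStats(m.astype(np.uint8))
    for i in range(1,k):
        if st[i,4]>8: print(" chunk?",st[i,4],np.nanmean(P[l==i],0).round(4),ce[i].round(1))
    m=box(.3,.8,-.15,.25)&(Z>.114)&(Z<.135); print("spindle",m.sum(),P[m].mean(0).round(4))
    m=(S>110)&(H<20)&box(.2,.8,-.5,-.12)&(Z>.045)&(Z<.085)
    k,l,st,ce=cv2.connectedComponentsWithStats(m.astype(np.uint8))
    for i in range(1,k):
        if st[i,4]>100: q=P[l==i];print("brush?",st[i,4],rect(q[:,:2]),np.median(q[:,2]),ce[i].round(1))
    # stirrer
    m=(Z>.007)&(S<110)&box(.3,.8,.15,.42)
    k,l,st,ce=cv2.connectedComponentsWithStats(m.astype(np.uint8))
    for i in range(1,k):
        if st[i,4]>60: q=P[l==i];g=q[q[:,2]>.07];print("grey",st[i,4],ce[i].round(),rect(q[:,:2]),q[:,2].max().round(3),len(g), rect(g[:,:2]) if len(g)>4 else "")
f=d["top"]["image"][:,:,::-1];a=cv2.resize(f[190:280,255:360],None,fx=4,fy=4,interpolation=2);b=cv2.resize(f[210:270,175:240],None,fx=6,fy=6,interpolation=2)
g=d["scene"]["image"][:,:,::-1];c=cv2.resize(g[195:300,275:390],None,fx=3.4,fy=3.4,interpolation=2)
o=np.zeros((600,800,3),np.uint8)
a=cv2.resize(a,(400,343));b=cv2.resize(b,(270,250));o[:343,:400]=a;o[345:595,:270]=b;c=cv2.resize(c,(400,365));o[:365,400:]=c
o[368:598,400:690]=cv2.resize(g[205:265,425:500],(290,230),interpolation=2)
cv2.imwrite("pics/crop0.png",o)
E
```

```text
scene table z 0.0015652305155542659
plate 5961 (array([0.4962, 0.0225]), [np.float64(0.1892), np.float64(0.1974)], -0.019) 0.09085297292885383
 chunk? 93 [0.5654 0.0659 0.1036] [360.3 269.1]
 chunk? 94 [ 0.56   -0.0228  0.1039] [319.1 276.4]
 chunk? 95 [0.57   0.0251 0.1038] [342.4 275.4]
spindle 91 [0.4954 0.0217 0.1215]
brush? 957 (array([ 0.4427, -0.3345]), [np.float64(0.0268), np.float64(0.2127)], 0.496) 0.07037259123387624 [173.2 273.8]
brush? 308 (array([ 0.6752, -0.3244]), [np.float64(0.0309), np.float64(0.0638)], -1.081) 0.07075600317388071 [187.9 373. ]
grey 584 [451. 230.] (array([0.4853, 0.3258]), [np.float64(0.0425), np.float64(0.1529)], -1.002) 0.088 162 (array([0.4856, 0.3246]), [np.float64(0.0185), np.float64(0.0447)], -0.923)
grey 688 [497. 301.] (array([0.6807, 0.3486]), [np.float64(0.0699), np.float64(0.0736)], -1.136) 0.051 0 
top table z 0.0014945768977185857
plate 3522 (array([0.4963, 0.0204]), [np.float64(0.187), np.float64(0.1929)], -0.016) 0.09020225055477027
 chunk? 46 [0.5672 0.0231 0.1051] [304.5 207.3]
 chunk? 48 [0.563  0.0639 0.1042] [290.5 208.9]
 chunk? 47 [ 0.5568 -0.0251  0.1039] [320.9 210.8]
spindle 43 [0.493  0.019  0.1224]
brush? 101 (array([ 0.6421, -0.3205]), [np.float64(0.0272), np.float64(0.0643)], 0.694) 0.07412885344645559 [417.5 184.7]
brush? 621 (array([ 0.4397, -0.3379]), [np.float64(0.0281), np.float64(0.2108)], 0.501) 0.06940521564022932 [424.4 249. ]
grey 241 [200. 175.] (array([0.6804, 0.3458]), [np.float64(0.0716), np.float64(0.0723)], 1.476) 0.053 0 
grey 332 [207. 238.] (array([0.4853, 0.3225]), [np.float64(0.0439), np.float64(0.1489)], -0.898) 0.091 99 (array([0.4847, 0.3224]), [np.float64(0.0187), np.float64(0.0433)], -0.959)
```

View pics/crop0.png

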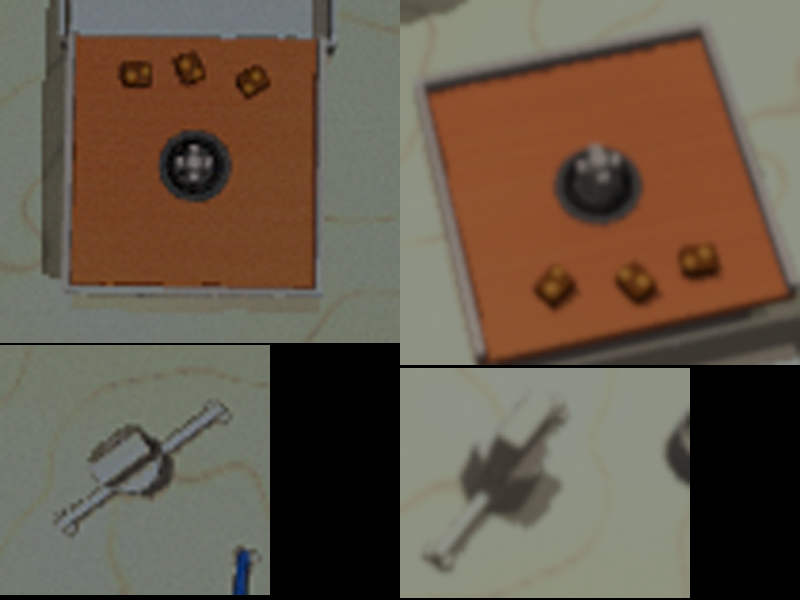

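The crop shows the ribs roughly along the plate's axes. The aluminium stirrer stands with its arms diagonal. Sizes and heights match the given values, so I'll pick up the brush now.

```bash
python3 - <<'E'
from h import *
d=pickle.load(open("f0.pkl","rb"))
for n in d: # spindle rib phase: 4th harmonic of brightness on rib-top plane z=.12
    f=d[n]
    for c in((.4945,.0205),(.4935,.0195),(.4955,.0215)):
        s=0;g=cv2.cvtColor(f["image"],cv2.COLOR_RGB2GRAY).astype(np.float32)
        for r in np.linspace(.008,.013,6):
            for a in np.arange(0,2*np.pi,.05):
                w=np.array([c[0]+r*np.cos(a),c[1]+r*np.sin(a),.12]);p=f["R"]@w+f["t"]
                u=f["fx"]*p[0]/p[2]+f["cx"];v=f["fy"]*p[1]/p[2]+f["cy"]
                s+=cv2.getRectSubPix(g,(1,1),(float(u),float(v)))[0,0]*np.exp(4j*a)
        print(n,c,"phase",np.angle(s)/4,abs(s))
from plant import robot
B=np.array([.4776,-.3163]);yaw=.5;pi=np.pi
# choose tool yaw so that start and sweep turns stay in range
for y in(.5,.5-pi): 
  q=robot.inverse_kinematics([*B,.2],[pi,0,y]); print(y,None if q is None else np.round(q,2)); 
  q=robot.inverse_kinematics([.53,.02,.2],[pi,0,y+1.054]); print(None if q is None else np.round(q,2))
robot.goto([*B,.16],[pi,0,yaw])
robot.move_straight([*B,.054],vel=.08)
print(robot.sense()["tcp_pos"],robot.sense()["wrist_force"])
robot.grip(0.0,60)
s=robot.sense();print(s["t"],s["opening"],s["gripper_force"],s["wrist_force"],s["tcp_pos"])
robot.move_straight([*B,.20],vel=.12)
s=robot.sense();print(s["t"],s["opening"],s["gripper_force"],s["wrist_force"],s["tcp_pos"],s["torque"])
f=robot.grab_frame("scene");g=robot.grab_frame("top");pickle.dump({"scene":f,"top":g},open("f1.pkl","wb"))
cv2.imwrite("pics/lift.png",f["image"][130:430,:400,::-1])
E
```

```text
scene (0.4945, 0.0205) phase -0.02302638992961837 5759.887352093483
scene (0.4935, 0.0195) phase 0.01946338974014422 3797.8810253542038
scene (0.4955, 0.0215) phase -0.038267568389806925 6583.748979191759
top (0.4945, 0.0205) phase -0.007297836360031292 10081.296014100428
top (0.4935, 0.0195) phase -0.013751833328215748 11316.032040674349
top (0.4955, 0.0215) phase 0.012231832179334334 6476.524396057079
0.5 [ 0.69  0.33 -0.22  1.79  0.08  1.02 -0.64]
[ 0.48  0.34 -0.73  1.87  0.26  1.03 -0.38]
-2.641592653589793 [ 1.33  0.59 -1.17  1.76  0.59  1.19  2.06]
[ 0.76  0.5  -1.17  1.85  0.51  1.13  2.53]
[ 0.47798829 -0.31651961  0.05454566] [-0.45536688 -0.24973172  0.04271464]
3.6833 0.30066364695808934 59.128015637397766 [ 0.45138487 -0.7344098   2.34370752] [ 0.47795944 -0.31659263  0.05443433]
5.05 0.29647835646073467 59.062848687171936 [ 0.55670706  0.29892568 -1.17248537] [ 0.47706676 -0.31604518  0.19907925] [ 0.022232  -0.0399429 -0.0155592]
```

View pics/lift.png

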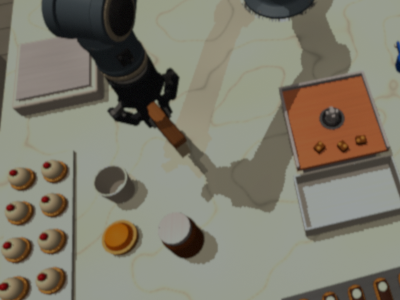

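The brush is lifted and held level. Next I'll hover over the plate, check the brush pose, then lower it between the spindle and the chunks.

```bash
python3 - <<'E'
from h import *
from plant import robot
pi=np.pi;Y=pi/2-.016
robot.move_straight([.4776,-.3163,.25],vel=.2)
robot.goto([.531,.0205,.25],[pi,0,Y])
s=robot.sense();print(s["t"],s["tcp_pos"],s["tcp_rot"],s["opening"])
f=robot.grab_frame("scene");g=robot.grab_frame("top");pickle.dump({"scene":f,"top":g},open("f2.pkl","wb"))
for n,k in(("scene",f),("top",g)):
    P=cloud(k);H,S,V=cv2.split(cv2.cvtColor(k["image"],cv2.COLOR_RGB2HSV))
    m=(S>90)&(H<22)&(P[...,2]>.2)&(P[...,2]<.3)&(abs(P[...,1])<.3)&(abs(P[...,0]-.53)<.1)
    q=P[m];print(n,len(q),rect(q[:,:2]),q[:,1].min(),q[:,1].max(),np.percentile(q[:,2],[5,50,95]))
    # tips: other pixels just below the block
    m=(abs(P[...,0]-.53)<.03)&(abs(P[...,1]-.02)<.09)&(P[...,2]>.17)&(P[...,2]<.235);q=P[m]
    if len(q):print(" bristle",len(q),q.min(0),q.max(0))
cv2.imwrite("pics/hover.png",np.hstack([f["image"][100:340,200:480],g["image"][100:340,180:460]])[:,:,::-1])
E
```

```text
6.8333 [0.53120452 0.01809797 0.24966523] [-3.14106049e+00  1.15063001e-03  1.55078245e+00] 0.2989837292288537
scene 1982 (array([ 0.5369, -0.023 ]), [np.float64(0.0409), np.float64(0.2105)], 1.532) -0.1279894229185101 0.08213588133627638 [0.20734083 0.26198233 0.26810292]
 bristle 631 [ 0.5219338  -0.04148041  0.19547412] [0.54462735 0.0789989  0.234978  ]
top 293 (array([ 0.5291, -0.0245]), [np.float64(0.0218), np.float64(0.2111)], 1.564) -0.130056871916391 0.08096002175641723 [0.25673564 0.26260066 0.26763862]
 bristle 3 [0.52335126 0.0685724  0.20130301] [0.5238036  0.07408151 0.20472701]
```

View pics/hover.png

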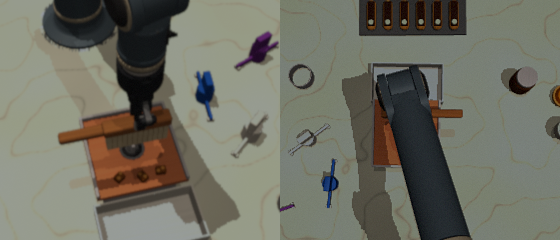

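```bash
python3 - <<'E'
from h import *
from plant import robot
pi=np.pi;Y=pi/2-.016
A=[pi,0,Y]
robot.move_straight([.529,.022,.25],vel=.1,attitude=A)
robot.move_straight([.529,.022,.165],vel=.12)
print("contact",robot.move_straight([.529,.022,.1455],vel=.04,contact_N=4))
s=robot.sense();print(s["t"],s["tcp_pos"],s["wrist_force"]); z=max(s["tcp_pos"][2]+.0005,.1455)
robot.move_straight([.632,.0205,z],vel=.06)
s=robot.sense();print(s["t"],s["tcp_pos"],s["wrist_force"])
robot.move_straight([.632,.0205,.25],vel=.15)
f=robot.grab_frame("scene");g=robot.grab_frame("top");pickle.dump({"scene":f,"top":g},open("f3.pkl","wb"))
cv2.imwrite("pics/swept.png",np.hstack([cv2.resize(f["image"][190:370,270:420],(500,600)),cv2.resize(g["image"][150:270,250:360],(300,327))[:327].repeat(1,0) if 0 else np.zeros((600,1,3),np.uint8)])[:,:,::-1])
E
```

```text
contact False
8.675 [0.52897942 0.02205849 0.14537754] [ 0.6959221   0.40342395 -1.87663032]
10.5417 [0.63175355 0.02047    0.14594391] [ 0.43870508  0.07049936 -1.69342108]
```

View pics/swept.png

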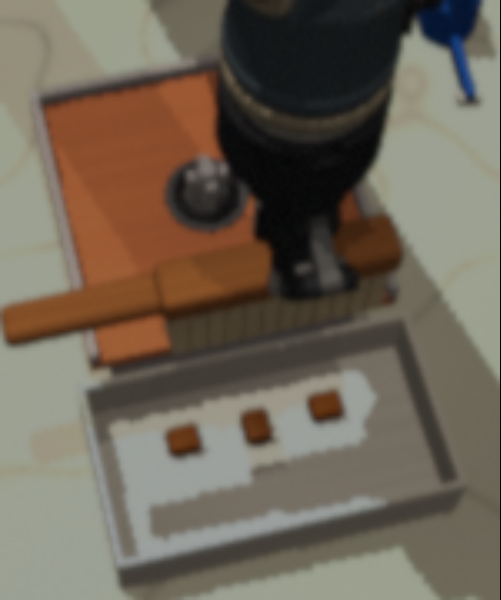

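All three chunks lie in the tray, at crop pixels (183,440), (257,426) and (325,405). Now the brush goes back, and I re-measure the stirrer while the arm is away.

```bash
python3 - <<'E'
from h import *
from plant import robot
pi=np.pi;B=[.4776,-.3163]
robot.goto([*B,.25],[pi,0,.5])
robot.move_straight([*B,.07],vel=.2)
print("contact",robot.move_straight([*B,.052],vel=.03,contact_N=3),robot.sense()["tcp_pos"])
robot.grip(1.0)
robot.move_straight([*B,.30],vel=.25)
s=robot.sense();print(s["t"],s["wrist_force"],s["gripper_force"])
f=robot.grab_frame("scene");g=robot.grab_frame("top")
for n,k in(("scene",f),("top",g)):
    P=cloud(k);X,Y,Z=P[...,0],P[...,1],P[...,2];H,S,V=cv2.split(cv2.cvtColor(k["image"],cv2.COLOR_RGB2HSV))
    m=(S>110)&(H<20)&(Z>.045)&(Z<.085)&(abs(X-.44)<.13)&(abs(Y+.33)<.13);q=P[m];print(n,"brush",rect(q[:,:2]),np.median(q[:,2]))
    m=(Z>.0745)&(abs(X-.485)<.08)&(abs(Y-.323)<.08);q=P[m];print("grip",rect(q[:,:2]),np.median(q[:,2]),q[:,:2].mean(0))
    m=(Z>.006)&(Z<.03)&(np.hypot(X-.485,Y-.323)<.085)&(np.hypot(X-.485,Y-.323)>.03)
    q=P[m][:,:2]-[.485,.323];print("arms",np.arctan2(*np.linalg.svd(q.T@q)[0][::-1,0]),len(q))
for y in(-.945,-.945+pi):
  for p,yy in(([.485,.3235,.2],y),([.494,.02,.25],-.01 if y<0 else pi-.01),([.494,.02,.25],y-.635)):
    q=robot.inverse_kinematics(p,[pi,0,yy]);print(yy,None if q is None else np.round(q,2))
cv2.imwrite("pics/back.png",np.hstack([f["image"][150:400,60:340],g["image"][150:400,160:500]])[:,:,::-1])
E
```

```text
contact True [ 0.47755804 -0.31637818  0.05441291]
16.1833 [-0.31889893  0.36103304 -0.61185731] 0.0
scene brush (array([ 0.4451, -0.3336]), [np.float64(0.0275), np.float64(0.2083)], 0.506) 0.07052103800352734
grip (array([0.4849, 0.3257]), [np.float64(0.0184), np.float64(0.0446)], -0.928) 0.08321062736344353 [0.48690372 0.32423883]
arms 2.1960276026767196 121
top brush (array([ 0.4518, -0.3295]), [np.float64(0.0282), np.float64(0.1819)], 0.498) 0.06979729308075054
grip (array([0.4847, 0.3227]), [np.float64(0.0187), np.float64(0.0435)], -0.915) 0.08195652294695718 [0.48417494 0.32222069]
arms 2.2091910959354277 189
-0.945 [-1.44  0.54  1.12  1.82 -0.54  1.12 -2.65]
-0.01 [ 0.29  0.18 -0.48  1.89  0.09  1.09 -1.8 ]
-1.58 [ 0.9   0.41 -1.3   1.87  0.43  1.19  2.59]
2.1965926535897933 [ 0.15  0.62 -1.18  1.74  0.61  1.21 -0.57]
3.1315926535897933 [ 0.6   0.24 -0.84  1.88  0.2   1.11  1.25]
1.5615926535897933 [ 0.47  0.21 -0.68  1.88  0.14  1.1  -0.28]
```

View pics/back.png

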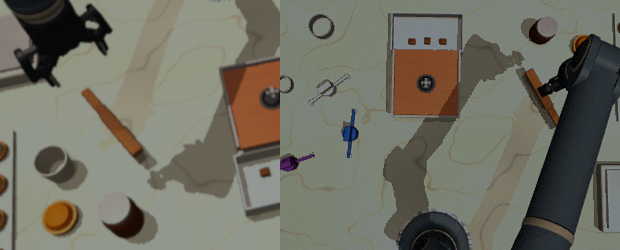

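The brush stands released on the worktop at crop pixel (112,125), and the chunks are still in the tray. Now the stirrer.

```bash
python3 - <<'E'
from h import *
from plant import robot
pi=np.pi;S=[.485,.324]
robot.goto([*S,.20],[pi,0,2.21])
robot.move_straight([*S,.063],vel=.1)
robot.grip(0.0,80)
s=robot.sense();print(s["t"],s["opening"],s["gripper_force"],s["wrist_force"],s["tcp_pos"])
robot.move_straight([*S,.26],vel=.2)
robot.goto([.494,.0205,.26],[pi,0,1.561])
robot.move_straight([.494,.0205,.26],attitude=[pi,0,1.561])
s=robot.sense();print(s["t"],s["opening"],s["gripper_force"],s["wrist_force"],s["tcp_pos"],s["tcp_rot"])
f=robot.grab_frame("scene");g=robot.grab_frame("top");pickle.dump({"scene":f,"top":g},open("f4.pkl","wb"))
for n,k in(("scene",f),("top",g)):
    P=cloud(k);X,Y,Z=P[...,0],P[...,1],P[...,2];r=np.hypot(X-.494,Y-.0205)
    m=(Z>.19)&(Z<.222)&(r<.085)&(r>.024);q=P[m]
    if len(q)>5:
        print(n,len(q),rect(q[:,:2]),q.min(0),q.max(0)); 
cv2.imwrite("pics/mount.png",np.hstack([cv2.resize(f["image"][140:320,240:420],(400,400)),cv2.resize(g["image"][160:290,240:370],(400,400))])[:,:,::-1])
E
```

```text
20.75 0.1793570673871416 78.66446256637573 [-0.71584505 -1.25605299  4.86909944] [0.48499136 0.32401734 0.06334437]
23.2917 0.17672398730961883 78.26773166656494 [ 0.36277561  0.17164462 -2.45666098] [0.4940752  0.02177489 0.26008716] [ 3.14139895e+00 -5.21420937e-04  1.56346194e+00]
scene 381 (array([0.5023, 0.0239]), [np.float64(0.0283), np.float64(0.1494)], 1.531) [ 0.48518538 -0.05061772  0.1988326 ] [0.51671257 0.09888718 0.22102753]
top 30 (array([0.4947, 0.0874]), [np.float64(0.0141), np.float64(0.0164)], -1.569) [0.48764688 0.07915338 0.19710792] [0.50170891 0.09562192 0.21981404]
```

View pics/mount.png

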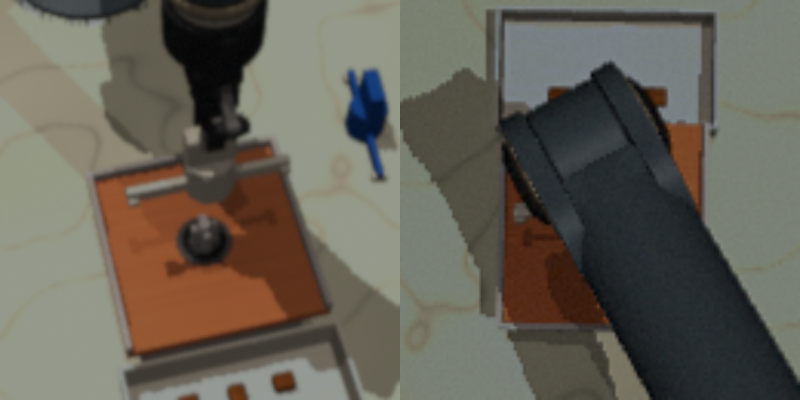

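The stirrer hangs upright with its arms along y, about 2 mm off along y from the TCP, which I'll correct. Next is a guarded descent.

```bash
python3 - <<'E'
from h import *
from plant import robot
pi=np.pi
robot.move_straight([.494,.0198,.195],vel=.1,attitude=[pi,0,1.561])
robot.sleep(.2)
c=robot.move_straight([.494,.0198,.163],vel=.03,contact_N=5)
s=robot.sense();print(c,s["t"],s["tcp_pos"],s["tcp_rot"],s["wrist_force"],s["torque"],s["opening"])
E
```

```text
False 25.6083 [0.49416057 0.01986459 0.16319098] [ 3.14118583e+00 -1.43894024e-05  1.56101953e+00] [ 0.06024832 -0.57020377 -3.23224661] [ 0.04232669  0.01161895 -0.02763247] 0.17706417523114595
```

It meshed cleanly, so now the press.

```bash
python3 - <<'E'
from h import *
from plant import robot
for z,v,n in((.1585,.02,12),(.148,.015,22)):
    c=robot.move_straight([.494,.0198,z],vel=v,contact_N=n)
    s=robot.sense();print(c,s["t"],s["tcp_pos"],s["wrist_force"],s["torque"],s["gripper_force"],s["opening"]);robot.sleep(.3)
robot.sleep(.5)
s=robot.sense();print(s["t"],s["tcp_pos"],s["tcp_rot"],s["wrist_force"],s["gripper_force"],s["opening"])
f=robot.grab_frame("scene");P=cloud(f);X,Y,Z=P[...,0],P[...,1],P[...,2];r=np.hypot(X-.496,Y-.021)
m=(r>.035)&(r<.074)&(Z>.096)&(Z<.13);print("arm heights",m.sum(),np.percentile(Z[m],[5,50,95]))
cv2.imwrite("pics/home.png",cv2.resize(f["image"][170:350,250:430],(600,600))[:,:,::-1])
E
```

```text
False 25.9833 [0.4944319  0.01995884 0.15901089] [-0.77887179  0.77107001  2.87067262] [-0.11527831  0.0887677  -0.02752936] 78.92797708511353 0.17917929903656654
True 26.7833 [0.49460319 0.02008663 0.15355749] [-1.22617579 -1.23932144  8.09165358] [-0.17574785  0.40835591 -0.01102126] 79.51552748680115 0.1802790269758636
27.5833 [0.49460914 0.02004595 0.15360805] [3.14104067e+00 1.27570347e-03 1.56058837e+00] [-2.0260449 -0.5279356  7.7948757] 79.50013160705566 0.17474572772320543
arm heights 216 [0.09739387 0.10584019 0.11012371]
```

View pics/home.png

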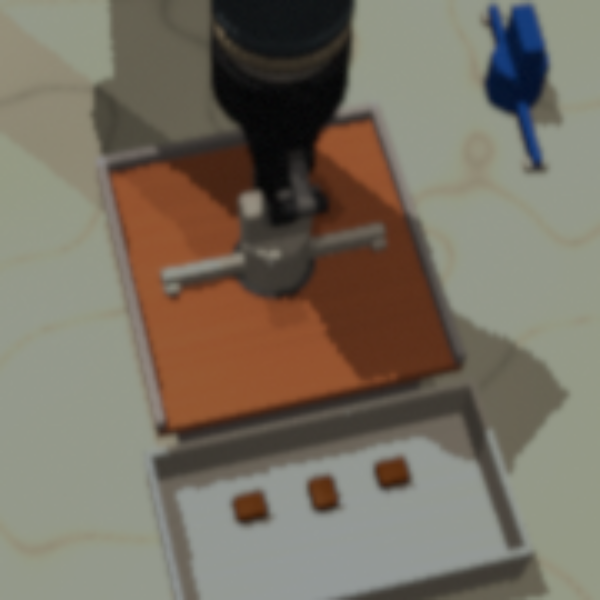

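The stirrer is seated and the collar is almost flush (about 11 N net). I'll press a little further to be sure.

```bash
python3 - <<'E'
from plant import robot
z=robot.sense()["tcp_pos"][2]
for i in range(10):
    z-=.0007
    robot.move_straight([.4945,.020,z],vel=.01); robot.sleep(.2)
    s=robot.sense(); print(round(z,4),s["tcp_pos"],s["wrist_force"],s["gripper_force"])
    if s["wrist_force"][2]>17: break
robot.sleep(.5);s=robot.sense();print(s["t"],s["tcp_pos"],s["tcp_rot"],s["wrist_force"],s["torque"],s["gripper_force"])
E
```

```text
0.1529 [0.49453701 0.02002986 0.15335176] [-1.15027148  0.30126399  7.32835617] 79.5386266708374
0.1522 [0.4946222  0.02008807 0.15329033] [-3.92125608 -0.90689726 14.15179713] 80.14750957489014
0.1515 [0.49473645 0.02015196 0.15326778] [-4.3471968  -1.69956155 19.03085232] 80.82606554031372
29.4833 [0.49475628 0.02009738 0.1532641 ] [3.14037236e+00 2.50585665e-03 1.56047196e+00] [-5.41712092 -3.22401558 18.25339484] [-0.4717393   1.14423267  0.03315097] 80.8254861831665
```

The force rises steeply with no further travel, so the hub is on the plate and the collar is flush. Handing in.

```bash
python3 -c "
from plant import robot
print(robot.close_job())"
```

```text
the job is handed in; nothing more can be done
None
```

I handed the job in at about 29.5 s, with no verdict returned: all three chunks are in the crumb tray, the brush is back on the worktop clear of the machine, and the stirrer is meshed on the spindle, still gripped and pressed down with the collar flush.

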